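# Seat the amber sample cell in the lens tint tester

## Robot

A 6-joint arm with a two-finger parallel gripper is mounted at the origin on the work surface. World frame = base frame: x ahead of the robot, y to its left, z up, the work surface at z = 0. Lengths are in mm, angles in rad, forces in N, time in s.
With the tool pointing down it reaches from about 350 to 925 mm from the base axis. Payload 6.4 kg.
Tool frame: the origin (TCP) lies between the finger pads; the fingertips stand 22 mm ahead of it and the grasp point (between the pads) lies 3 mm ahead of it; z points along the fingers, y is the line along which they close (so a half turn about z gives the same grasp; the last joint's range is limited). The gripper opens to 85 mm and grips with 20 to 120 N. Pads are 22 mm wide; open, the fingers measure 114 mm over their backs; the gripper's body (76 mm by 85 mm) begins 54 mm behind the grasp point. The pads swing forward as they close: fully open they stand 13 mm farther back than shut.
Start: joints at [0.99, 0.245, 1.558, -0, 1.339, -0.174], TCP at [257.186, 596.967, 253.29] pointing down, gripper open.
Joint ranges: [-3.13, 3.13], [-1.02, 2.26], [0.13, 2.54], [-0.95, 4.09], [0.21, 2.88], [-2.74, 2.74]. Speed limits (rad/s): [2.57, 2.57, 3.14, 3.14, 3.14, 3.14].

## Interface

Orientations are given as a 3x3 rotation matrix whose columns are the frame's x, y, z axes.
In Python, from workcell import env gives the robot as it stands. The module is installed in compiled form; this text tells all that it offers.
- The arm moves only by the shell command python3 -m creep 'ROWS' [FORCE]. ROWS is a JSON object of lists of equal length, an entry for each row: "slide": the shift along the world's x, y, z in cm, a list of three; "delta_rot": the turn, a rotation vector about the world's x, y, z in rad, a list of three; "jaw": the opening in per cent of the stroke, from 0 (shut) to 100 (fully open). A call has 1 to 20 rows; each row is the pose to reach, as a shift and turn from the pose commanded when the call began; what a row does not reach only later rows make up. A row lasts 1/8 s, in which the tool goes at most 62.5 mm and 10.7 degrees, less where a joint would pass 70% of its speed; a pose out of reach is approached as far as the arm can. A call with a gripper value outside its range is refused whole. The fingers move at their own pace and stop on an object; FORCE is the grip in N (left out, the last holds). Time passes only in rows, so rows that repeat a pose let the fingers close. It gives the time, the measured TCP pose, the force, the opening and the grip force at its end, in the units of the state.
- env.get_state(): the state, without advancing time (a new reading comes with each control period).
- env.camera(name): name is "side" or "top"; returns a dict with "img" (480x640x3 uint8, red, green, blue), "fx", "fy", "cx", "cy" (pixels), "R" (3x3) and "t" (3): a world point X has camera coordinates R X + t. Camera axes: x right, y down, z forward; pixel columns grow to the right and rows downward; lengths in mm; the calibration is good to about 2 mm. A picture is of the moment at which its call begins. There is no depth.
- env.hand_in(): hands the job in; it is judged then, once.
Trained networks look in the newest picture that a camera, given by its name, has taken for a name from the list of things; names that differ only in an ending like _2 or _b are one class to them, and where a whole thing is asked for, a point or a joint stands for the part that bears it (a point fixed in the world has none). Each returns a list of dicts, best first, with "score" (0 to 1); they miss things now and then, are a little off and sometimes report something else, mostly with a low value. They report only what shows in the picture. A call takes as long as a camera call.
- env.spot_in(target, camera): "pixel" ([column, row] in pixels, amid what is visible of it).
The state is a dict: "clock": time; "qpos": joint angles; "dq": joint speeds; "joint_efforts": joint torques, N m; "tool_pos": TCP position; "tcp_rot": TCP orientation; "ft_force": force on the tool from outside, world axes, zero at the start; "ft_torque": the same for the moment, N m; "opening": finger opening in mm; "gripper_force": force on a finger pad.
Only numpy, scipy, OpenCV 4.12 (cv2) and the standard library are available. Lean on these libraries where they do the work, as an engineer would, in place of code of your own. Each camera call takes 0.05 s, during which the arm holds its last target. There are 200 camera calls.

## Task

Take the amber sample cell from its rack, stand it in the round collar of the lens tint tester and turn it under light downward pressure until you feel its tang drop into the slot of the turning seat. Let it down fully home, then turn it gently clockwise (seen from above) until the seat meets its stop, so that the clear faces look straight along the light path between lamp and sensor, and let go. Use no more than light finger force, and leave the grey cell and the other things where they are.

Things in the scene. Friction and masses are not known exactly. Their poses are not given: they have to be found in the camera images.
- amber_cell: sample cell to set, 94 mm tall, about 90 g, amber top pad and insert; starts upright in either rack pocket at any yaw. Origin: tip of its tang (lowest point), z up. Steel tang 5 mm (x) by 24 mm (y), z 0 to 6 mm; round steel journal 30 mm across, z 6 to 30, its underside is the shoulder it seats on. The cell is the same after half a turn about z
- amber_window (a point): middle of the amber cell's window part, 44 mm above the tang tip, axes as the cell's: 22 mm square, z 30 to 58 mm above the tip; its two clear faces look along +y and -y, the sides towards +x and -x are black. Above it a black disc 30 mm across, 58 to 62 mm above the tip
- amber_grip (a point): grasp point in the amber cell's black grip bar, 84 mm above the tang tip, axes as the cell's: the bar is 10 mm thick (x, pinch it across this), 26 mm long (y, the way the clear faces look), and reaches from 62 to 94 mm above the tang tip
- grey_cell: bystander: the same cell with grey top pad and insert, standing in the other pocket 80 mm away; it must stay there
- rack: fixed wooden block 75 mm (x) by 165 mm (y), 34 mm high, origin at the centre of its underside; pockets 32 mm across at y = -40 and +40 mm. A cell hangs in its pocket by its shoulder: tang tip 8 mm above the table, journal sunk 20 mm below the block's top
- tester: fixed white bench tester 150 mm (x) by 240 mm (y), origin at the centre of its underside, z up; in its middle a dark steel collar between two barrels. White finned lamp housing on its -y side, grey sensor housing on its +y side, each beginning 49 mm from the middle and 125 mm high. Pressing the cell on it with over 15 N before the tang is in the slot, or 60 N of contact at any time, does damage
- beam (a point): middle of the light path, on the collar's axis 91 mm above the table, axes as the tester's. The light path runs along y. The lamp and sensor barrels lie along it, 20 mm thick, their ends 42 mm apart, tops 101 mm above the table
- collar_rim (a point): centre of the collar's mouth, 77 mm above the table. The mouth is a funnel 39 mm wide at the rim, narrowing within 7 mm to the bore of 32 mm, which goes down to the turning seat 24 mm below the rim. A cell whose tang has not found the slot stands on the seat 6 mm too high
- seat (a point): on the collar's axis, 47 mm above the table: where the tang tip lies when the cell is home; axes as the tester's. The steel seat (top face 6 mm higher) has one slot 6.2 mm wide with rounded lips and turns stiffly (0.2 N m). A cell turned clockwise up to its stop has its clear faces square to y. The slot was left 26 to 60 degrees counter-clockwise of y, angle unknown, to be felt for
- sunglasses: bystander: folded wooden-framed dark sunglasses standing on the table, about 130 by 30 mm, 48 mm high, origin underneath the middle
- watch: bystander: wooden watch head without strap lying face up, 44 mm across, 10 mm high, origin underneath the middle
- loupe: bystander: black watchmaker's loupe, 34 mm across, 28 mm high, origin underneath the middle

How it is judged (in metres and radians):
At the end, for the whole second after the job is handed in: the amber cell is released and at rest in the collar, fully home (tang tip within 2 mm of its seated height and 3 mm of the axis), upright within 3.4 degrees, its clear faces within 6.3 degrees of square to the light path; the grey cell is still down in its pocket (z of amber_cell in the frame of seat below 0.002 m and horizontal distance between amber_cell and seat below 0.003 m and angle between the y axis of amber_cell and the y axis of seat, either way round below 0.11 rad and angle between amber_cell's own z axis and vertical below 0.06 rad and linear speed of amber_cell below 0.01 m/s and height (world z) of grey_cell below 0.012 m); the robot touches nothing.
It fails at once if the cell is pressed on the tester with more than 15 N while its tang has not yet dropped into the slot (z of amber_cell in the frame of seat above 0.0045 m and contact force between amber_cell and tester above 15 N).
It fails at once if cell and tester are pressed or twisted together with more than 60 N (contact force between amber_cell and tester above 60 N).
It fails at once if the grey cell is moved more than 15 mm (distance of grey_cell from where it was at the start of the episode above 0.015 m).
It fails at once if the sunglasses, the watch or the loupe is moved more than 20 mm (distance of any of sunglasses, watch, loupe from where it was at the start of the episode above 0.02 m).
It also fails if it takes over 67 s, if anything falls off the work surface, if the arm or the gripper's body presses on something with over 40 N, if the wrist force passes 120 N, or if a joint passes its speed limit or range.

## Working session

There is one attempt and no reset: what is moved stays moved. The work goes in short steps, Python scripts to look and compute and a shell command to move; the robot and the scene stay as the last step left them, time stands still between calls to the robot, and variables do not carry over. Pictures are saved under pics/ and viewed, at most 10 in all, crops included, and the job is handed in when it is done.

```bash
mkdir -p pics; cat > h.py <<'E'
import numpy as np, cv2
from workcell import env
def look(n,f=None):
    c=env.camera(n)
    if f: cv2.imwrite('pics/'+f,c['img'][:,:,::-1])
    return c
def proj(c,X):
    p=np.array(c['R'])@np.array(X,float)+np.array(c['t']).ravel(); return np.array([c['fx']*p[0]/p[2]+c['cx'],c['fy']*p[1]/p[2]+c['cy']])
def ray(c,px,z):
    R=np.array(c['R']);t=np.array(c['t']).ravel();o=-R.T@t
    d=R.T@np.array([(px[0]-c['cx'])/c['fx'],(px[1]-c['cy'])/c['fy'],1]); return o+d*(z-o[2])/d[2]
E
python3 - <<'E'
from h import *
zs=dict(amber_cell=55,grey_cell=55,amber_grip=84+8,rack=34,tester=70,collar_rim=77,sunglasses=30,watch=10,loupe=28)
for n in('top','side'):
    c=look(n,n+'1.png'); print(n,-np.array(c['R']).T@np.array(c['t']).ravel(),c['fx'])
    for k,z in zs.items():
        try:
            for r in env.spot_in(k,n)[:2]: print(k,r['score'],r['pixel'],ray(c,r['pixel'],z).round(0))
        except Exception as e: print(k,e)
print(env.get_state())
E
```

```text
top [539.4935917  118.91985461 938.93556853] 466.52156241326674
amber_cell 0.48 [278.5, 313.1] [501. 205.  55.]
grey_cell 0.8 [321.4, 322.6] [483. 125.  55.]
grey_cell 0.69 [280.3, 312.1] [503. 202.  55.]
amber_grip 0.5 [280.7, 314.5] [500. 197.  92.]
amber_grip 0.36 [464.1, 276.1] [ 566. -135.   92.]
rack 0.66 [300.8, 318.3] [490. 164.  34.]
rack 0.66 [173.1, 301.7] [523. 409.  34.]
tester 0.7 [463.0, 273.1] [ 572. -139.   70.]
collar_rim 0.62 [460.6, 272.5] [ 573. -133.   77.]
collar_rim 0.62 [278.5, 313.9] [500. 203.  77.]
sunglasses 0.56 [296.2, 174.7] [772. 173.  30.]
watch 0.84 [175.1, 301.7] [523. 413.  10.]
loupe 0.76 [379.4, 182.2] [756.   7.  28.]
loupe 0.65 [463.4, 274.2] [ 572. -153.   28.]
side [ 270.90599733 -597.20698852  679.72573221] 599.4611683917806
amber_cell 0.83 [227.8, 230.8] [504. 231.  55.]
amber_cell 0.6 [239.3, 264.6] [488. 135.  55.]
grey_cell 0.66 [237.8, 264.4] [486. 137.  55.]
amber_grip 0.74 [224.9, 234.7] [482. 174.  92.]
amber_grip 0.27 [372.7, 377.0] [ 544. -190.   92.]
rack 0.6 [240.6, 285.9] [478. 108.  34.]
tester 0.73 [371.5, 376.3] [ 553. -173.
[... 367 characters left out ...]
21726e-01]), 'dq': array([-1.62534240e-03,  1.30315654e-03, -6.58972991e-05,  1.25049531e-03,
       -1.48352374e-04, -1.00288388e-03]), 'joint_efforts': array([-1.42451659e-04, -4.29543436e+01, -3.26418436e+01, -1.57521335e-04,
        5.93595360e-04, -1.84013675e-05]), 'tool_pos': array([257.18361177, 596.97770221, 253.28000007]), 'tcp_rot': array([[-9.18402638e-01,  3.95647058e-01, -1.96107528e-05],
       [ 3.95647058e-01,  9.18402638e-01, -1.49552339e-06],
       [ 1.74188677e-05, -9.13242930e-06, -1.00000000e+00]]), 'ft_force': array([-0.1258453 ,  0.28354906, -0.16014708]), 'ft_torque': array([-0.04150177,  0.01912491,  0.00603245]), 'gripper_force': 0.0, 'opening': 85.20573018203912}
```

View pics/top1.png

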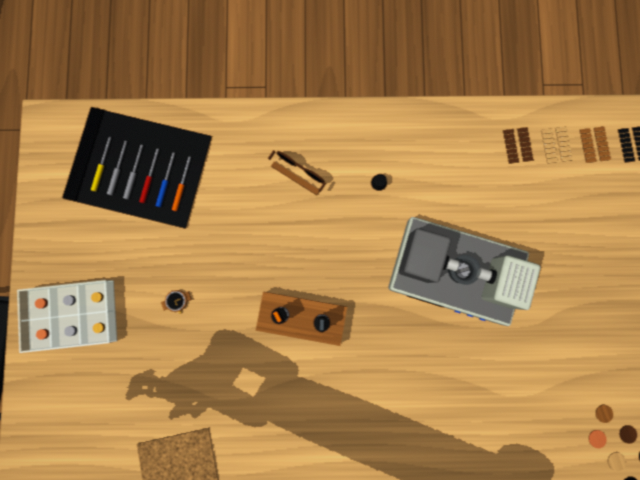

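View pics/side1.png

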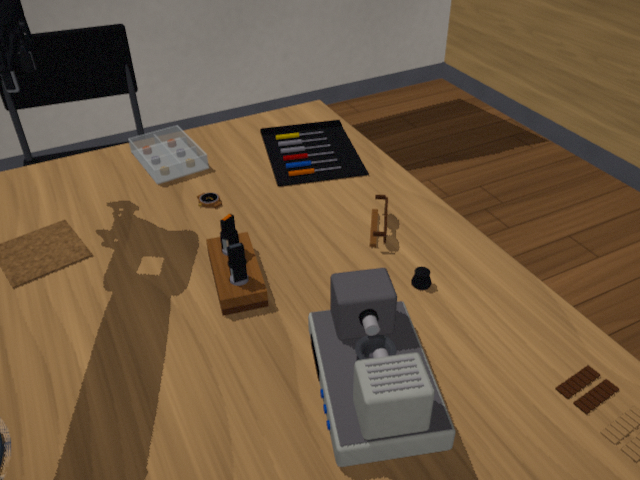

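The top view shows the rack at (305,317), with the amber cell at (279,315) and the grey cell at (321,323). The tester's collar is near (466,271), the sensor is at (427,252) and the lamp at (517,281). In the side view the amber top is at (228,217) and the collar at (372,347). Next I'll enlarge the crops for yaw.

```bash
python3 - <<'E'
from h import *
a=cv2.imread('pics/top1.png'); s=cv2.imread('pics/side1.png')
f=lambda i,x,y,w,h,k:cv2.resize(i[y:y+h,x:x+w],None,fx=k,fy=k,interpolation=cv2.INTER_CUBIC)
A=f(a,250,285,100,60,4);B=f(a,385,210,160,120,2.5);C=f(s,200,200,80,60,5);
B=cv2.resize(B,(400,300));o=np.zeros((600,800,3),np.uint8)
o[:240,:400]=A;o[:300,400:]=B;o[300:600,:400]=C;o[300:,400:]=f(s,300,260,160,120,2.5)
cv2.imwrite('pics/crop1.png',o)
E
```

```text
(no output)
```

View pics/crop1.png

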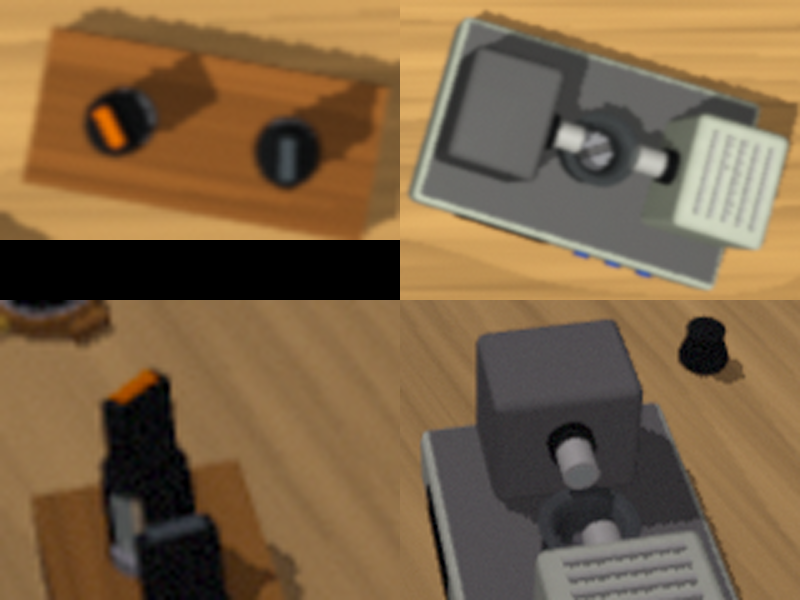

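The crops show the amber pad centred near (277,317), its long axis tilted about 25° from the image vertical. The collar centre is near (464,270), with the slot faintly visible inside it running lower left to upper right. Next I'll measure these by segmentation.

```bash
python3 - <<'E'
from h import *
ct=look('top'); cs=look('side')
def pads(c,box,z,name):
    x,y,w,h=box; im=c['img'].astype(int)[y:y+h,x:x+w]
    m=(im[...,0]>140)&(im[...,2]<60)&(im[...,0]-im[...,1]>60)
    ys,xs=np.nonzero(m); W=np.array([ray(c,(a+x,b+y),z)[:2] for a,b in zip(xs,ys)],np.float32)
    r=cv2.minAreaRect(W);d=W-W.mean(0);u,s,v=np.linalg.svd(d,full_matrices=False)
    print(name,len(xs),W.mean(0),r,np.degrees(np.arctan2(v[0,1],v[0,0])),2*s/np.sqrt(len(xs))*1.73)
pads(ct,(265,300,30,30),102,'top'); pads(cs,(215,205,30,25),102,'side')
# tester outer geometry: edges of housings & collar
im=ct['img']
P=lambda px,z:ray(ct,px,z)[:2]
cr=lambda u,v:(385+u/2.5,210+v/2.5)
print('lamp top corners',[P(cr(*q),125).round() for q in((703,118),(788,142),(752,247),(675,212))if 0]or [P(cr(q[0]-400,q[1]),125).round() for q in((703,118),(788,142),(752,247),(675,212))])
print('sensor top',[P(cr(q[0]-400,q[1]),125).round() for q in((483,50),(562,72),(528,180),(452,153))])
print('barrel ends/hubs',[P(cr(q[0]-400,q[1]),101).round() for q in((565,135),(655,163))])
print('collar',P(cr(200,146),77))
g=cv2.cvtColor(im,cv2.COLOR_RGB2GRAY)[240:300,435:495]
cv2.imwrite('pics/col.png',cv2.resize(cv2.equalizeHist(g),(600,600),interpolation=cv2.INTER_CUBIC))
E
```

```text
top 148 [498.76932 201.6695 ] ((500.5600891113281, 198.4144287109375), (51.34781265258789, 50.78105926513672), 89.51709747314453) 173.63184 [68.40181035 38.90310022]
side 20 [498.3205 208.0791] ((498.34747314453125, 208.08901977539062), (15.650174140930176, 5.227602958679199), 29.806753158569336) -147.35591 [16.93976067  5.87084903]
lamp top corners [array([ 597., -200.]), array([ 580., -259.]), array([ 508., -229.]), array([ 532., -177.])]
sensor top [array([647., -47.]), array([ 630., -102.]), array([555., -76.]), array([574., -23.])]
barrel ends/hubs [array([ 588., -109.]), array([ 567., -173.])]
collar [ 580.56833624 -141.41839365]
```

View pics/col.png

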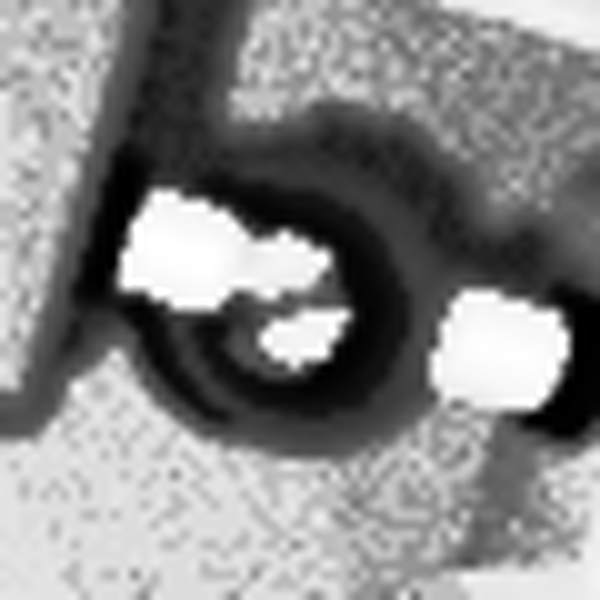

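Here the collar's outer ring is centred near (463,270), with a bright seat and a dark slot inside. The left barrel is at (453,264) and the right at (485,274). Next I'll fit the tester model to edges in both cameras and clean up the pad mask.

```bash
cat > fit.py <<'E'
from h import *
from scipy.optimize import minimize
C={n:look(n) for n in('top','side')}
def seg(a,b,n=25): return np.linspace(a,b,n)
th=np.linspace(0,2*np.pi,60)
M=[np.c_[19.5*np.cos(th),19.5*np.sin(th),77+0*th]]
for s in(1,-1):
    M+=[seg((-10,21*s,91),(10,21*s,91),10),seg((-10,21*s,91),(-10,47*s,91)),seg((10,21*s,91),(10,47*s,91)),seg((-35,49*s,125),(35,49*s,125))]
B=[(-75,-120,0),(75,-120,0),(75,120,0),(-75,120,0)]
M+=[seg(B[i],B[(i+1)%4],60) for i in range(4)]
M=np.vstack(M)
DT={}
for n,c in C.items():
    e=cv2.Canny(cv2.GaussianBlur(c['img'],(3,3),0),40,110); DT[n]=cv2.distanceTransform(255-e,cv2.DIST_L2,5)
def pix(c,p):
    x,y,a=p; s,k=np.sin(a),np.cos(a); W=np.c_[x+k*M[:,0]-s*M[:,1],y+s*M[:,0]+k*M[:,1],M[:,2]]
    q=W@np.array(c['R']).T+np.array(c['t']).ravel(); return q[:,:2]/q[:,2:]*[c['fx'],c['fy']]+[c['cx'],c['cy']]
def cost(p,names=('top','side')):
    t=0
    for n in names:
        u=pix(C[n],p).astype(np.float32); d=cv2.remap(DT[n],u[None,:,0],u[None,:,1],cv2.INTER_LINEAR)
        t+=np.minimum(d,4).mean()
    return t
for names in(('top',),('side',),('top','side')):
    best=min((minimize(lambda v:cost((v[0],v[1],v[2]/50),names),(578+dx,-139+dy,-.29*50),method='Nelder-Mead',options=dict(initial_simplex=np.array([(578+dx,-139+dy,-14.5),(584+dx,-139+dy,-14.5),(578+dx,-133+dy,-14.5),(578+dx,-139+dy,-12.5)]))) for dx in(-6,0,6) for dy in(-6,0,6)),key=lambda r:r.fun)
    p=(best.x[0],best.x[1],best.x[2]/50); print(names,np.round(p,3),best.fun)
for n,b,z in(('top',(265,300,30,30),102),('side',(212,203,36,28),102)):
    c=C[n];x,y,w,h=b;hsv=cv2.cvtColor(c['img'],cv2.COLOR_RGB2HSV)[y:y+h,x:x+w]
    m=((hsv[...,1]>215)&(hsv[...,2]>90)).astype(np.uint8)
    k,l,st,ce=cv2.connectedComponentsWithStats(m); i=1+st[1:,4].argmax(); ys,xs=np.nonzero(l==i)
    W=np.array([ray(c,(a+x,q+y),z)[:2] for a,q in zip(xs,ys)],np.float32);d=W-W.mean(0);s,v=np.linalg.svd(d,full_matrices=False)[1:]
    print(n,len(xs),W.mean(0),cv2.minAreaRect(W),np.degrees(np.arctan2(v[0,1],v[0,0])),s/np.sqrt(len(xs))*3.46)
o=np.zeros((600,800,3),np.uint8)
for j,(n,b) in enumerate((('top',(385,210,160,120)),('side',(290,250,160,220)))):
    x,y,w,h=b;k=2.5 if j else 2.5
    v=cv2.resize(C[n]['img'][y:y+h,x:x+w,::-1],None,fx=k,fy=k)
    for u in pix(C[n],p): cv2.circle(v,tuple(((u-[x,y]+.5)*k).astype(int)),1,(0,0,255),-1)
    o[:v.shape[0],400*j:400*j+v.shape[1]]=v
v=cv2.resize(C['top']['img'][297:332,255:341,::-1],None,fx=4.6,fy=4.6);o[310:310+v.shape[0],:v.shape[1]]=v
cv2.imwrite('pics/fit.png',o)
E
python3 fit.py
```

```text
('top',) [ 5.77116e+02 -1.54406e+02 -3.04000e-01] 0.9479643702507019
('side',) [ 5.80604e+02 -1.35363e+02 -3.09000e-01] 1.7752599716186523
('top', 'side') [ 5.75791e+02 -1.54853e+02 -2.85000e-01] 2.9990651607513428
top 49 [497.2518  203.44363] ((496.84344482421875, 203.40115356445312), (18.951570510864258, 7.866087436676025), 26.880739212036133) -149.86066 [18.62225539  7.93749483]
side 25 [498.3717  207.33418] ((498.2851867675781, 206.82049560546875), (18.877666473388672, 6.486913681030273), 33.07603073120117) -146.90868 [19.50972681  6.34866853]
```

View pics/fit.png

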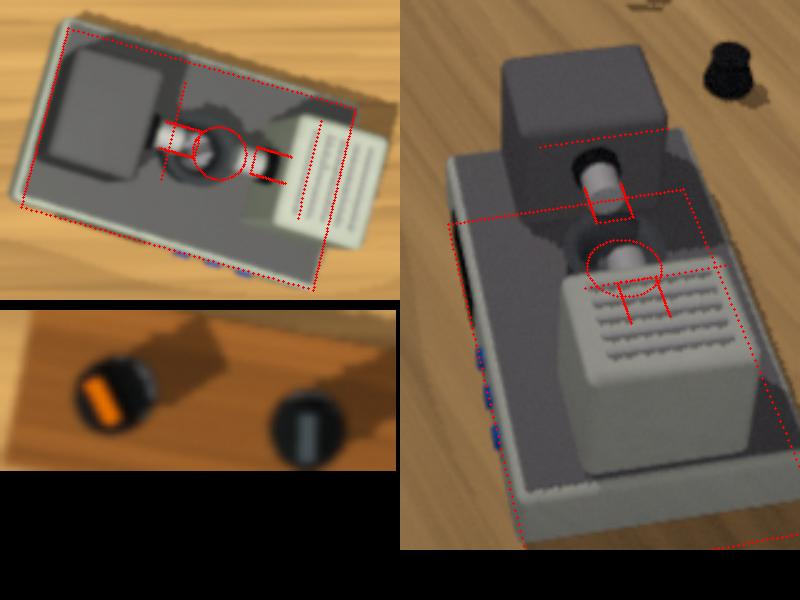

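The joint fit went wrong. Its overlay circle is at crop (220,153) while the real collar is at (200,146), because the base rectangle locked onto the top edges. I'll drop the base and start nearer.

```bash
python3 - <<'E'
s=open('fit.py').read()
s=s.replace("B=[(-75,-120,0),(75,-120,0),(75,120,0),(-75,120,0)]\nM+=[seg(B[i],B[(i+1)%4],60) for i in range(4)]\n","M+=[seg((-75,-110,H),(-75,110,H),60),seg((75,-110,H),(75,110,H),60),seg((-65,120,H),(65,120,H),40)]\n")
s=s.replace("M=[np.c_","import sys;H=float(sys.argv[1])\nM=[np.c_").replace("in(-6,0,6)","in(-3,0,3)").replace("seg((-10,21*s,91),(-10,","seg((-10,21*s,91),(-10,")
open('fit.py','w').write(s)
E
for h in 40 47 54; do echo $h; python3 fit.py $h|head -3; done; python3 fit.py 50|head -3
```

```text
40
('top',) [ 5.78940e+02 -1.41878e+02 -3.09000e-01] 1.0873463153839111
('side',) [ 5.72869e+02 -1.58543e+02 -3.04000e-01] 1.268389105796814
('top', 'side') [ 5.76086e+02 -1.48750e+02 -3.06000e-01] 2.4591357707977295
47
('top',) [ 5.75550e+02 -1.49122e+02 -3.12000e-01] 1.0209544897079468
('side',) [ 5.72563e+02 -1.58408e+02 -3.06000e-01] 1.2825576066970825
('top', 'side') [ 5.73736e+02 -1.54510e+02 -3.08000e-01] 2.460232734680176
54
('top',) [ 5.74575e+02 -1.48634e+02 -2.92000e-01] 1.1278016567230225
('side',) [ 5.70951e+02 -1.58119e+02 -3.14000e-01] 1.407578945159912
('top', 'side') [ 5.71057e+02 -1.58070e+02 -3.12000e-01] 2.689265251159668
('top',) [ 5.75405e+02 -1.49064e+02 -3.09000e-01] 1.0707950592041016
('side',) [ 5.75530e+02 -1.46757e+02 -3.12000e-01] 1.5374070405960083
('top', 'side') [ 5.73159e+02 -1.54353e+02 -3.08000e-01] 2.5488440990448
```

```bash
python3 - <<'E'
from h import *
import sys; sys.argv=['',"47"]
C={n:look(n) for n in('top','side')}
o=np.zeros((600,800,3),np.uint8);P=(579,-140,-.305)
th=np.linspace(0,2*np.pi,40)[:-1]
def loc(x,y,z):
    a=P[2];return (P[0]+np.cos(a)*x-np.sin(a)*y,P[1]+np.sin(a)*x+np.cos(a)*y,z)
for j,(n,(x,y)) in enumerate((('top',(438,236)),('side',(342,310)))):
    k=8 if j==0 else 6.5; w,h=int(400/k),int(480/k)
    v=cv2.resize(C[n]['img'][y:y+h,x:x+w,::-1],None,fx=k,fy=k,interpolation=cv2.INTER_CUBIC)
    v=np.clip(v.astype(float)*1.5,0,255).astype(np.uint8)
    pts=[loc(19.5*np.cos(t),19.5*np.sin(t),77) for t in th]+[loc(16*np.cos(t),16*np.sin(t),53) for t in th]
    for s in(1,-1): pts+=[loc(10*np.cos(t),21*s,91+10*np.sin(t)) for t in th]
    for i,q in enumerate(pts):
        u=((proj(C[n],q)-[x,y]+.5)*k).astype(int); cv2.circle(v,tuple(int(a) for a in u),1,[(0,0,255),(0,255,255),(0,255,0),(255,100,255)][i//39],-1)
    o[:v.shape[0],400*j:400*j+v.shape[1]]=v[:600,:400]
cv2.imwrite('pics/ov.png',o)
E
```

```text
(no output)
```

View pics/ov.png

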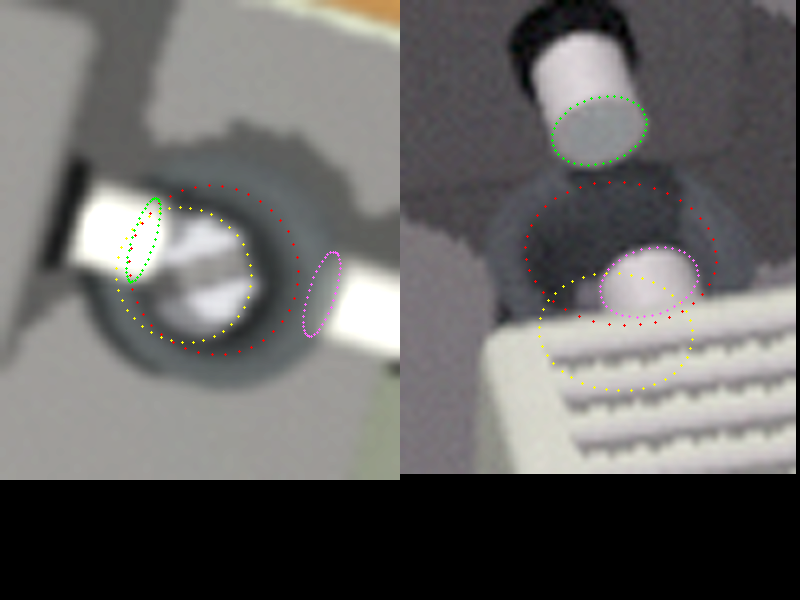

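The side overlay fits the barrel ends to within 1 px, while the top view suggests about 2 mm more towards −y. I take the tester axis at (579,−141) with yaw −0.305. The slot shows as a dark band in the top crop from (175,280) to (230,255), about 40–45° counter-clockwise of the beam. The cell is at (498,205.5), long axis at 31°.

```bash
python3 -m creep '{"slide":[[6,-10,0],[12,-20,0],[18,-30,0],[24.1,-39.1,0],[24.1,-39.1,0],[24.1,-39.1,0],[24.1,-39.1,0],[24.1,-39.1,0],[24.1,-39.1,0],[24.1,-39.1,0],[24.1,-39.1,0],[24.1,-39.1,0]],"delta_rot":[[0,0,0.15],[0,0,0.3],[0,0,0.45],[0,0,0.6],[0,0,0.75],[0,0,0.9],[0,0,0.948],[0,0,0.948],[0,0,0.948],[0,0,0.948],[0,0,0.948],[0,0,0.948]],"jaw":[50,50,50,50,50,50,50,50,50,50,50,50]}' 30
python3 - <<'E'
from h import *
print(env.get_state()['tool_pos'],env.get_state()['tcp_rot'][:2,1],env.get_state()['qpos'])
E
```

```text
clock: 3.2
tool_pos: [497.7, 206.8, 253.3]
tcp_rot: [[-0.856, -0.516, -0.0], [-0.516, 0.856, 0.0], [-0.0, 0.0, -1.0]]
ft_force: [-0.7, -0.4, -0.1]
opening: 42.9
gripper_force: 0.0
[497.74910335 206.78527525 253.28587123] [-0.51646823  0.85630635] [ 1.83271432e-01 -1.55278353e-02  1.84174956e+00  3.92390842e-05
  1.31538114e+00 -1.93025618e+00]
```

```bash
python3 -m creep '{"slide":[[0,0,-5],[0,0,-9],[0,0,-12],[0,0,-14],[0,0,-15],[0,0,-15.7],[0,0,-15.7],[0,0,-15.7],[0,0,-15.7]],"delta_rot":[[0,0,0],[0,0,0],[0,0,0],[0,0,0],[0,0,0],[0,0,0],[0,0,0],[0,0,0],[0,0,0]],"jaw":[50,50,50,50,50,50,50,50,50]}'
python3 - <<'E'
from h import *
o=np.zeros((400,800,3),np.uint8)
for j,(n,x,y) in enumerate((('top',230,265),('side',185,170))):
    c=look(n);o[:,400*j:400*j+400]=cv2.resize(c['img'][y:y+100,x:x+100,::-1],(400,400),interpolation=cv2.INTER_CUBIC)
cv2.imwrite('pics/pre.png',o)
E
```

```text
clock: 4.32
tool_pos: [498.7, 206.1, 97.0]
tcp_rot: [[-0.857, -0.515, 0.001], [-0.515, 0.857, 0.0], [-0.001, -0.001, -1.0]]
ft_force: [-0.5, 0.5, 1.0]
opening: 42.6
gripper_force: 0.0
```

View pics/pre.png

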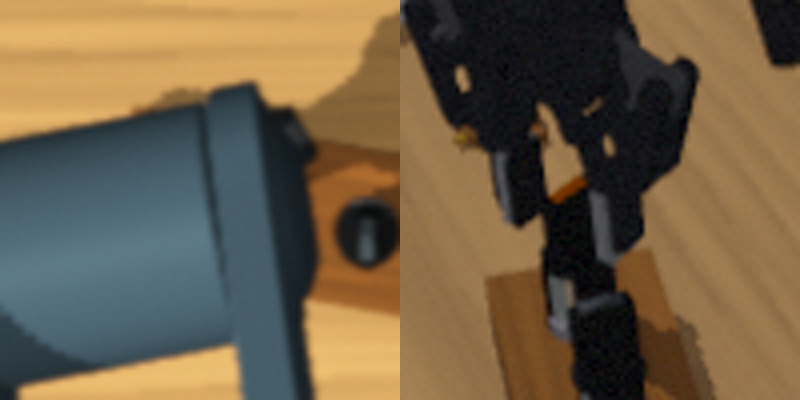

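The side crop shows the amber bar, orange top near (568,192), standing between the two fingers and clear of both pads. I'll close gently.

```bash
python3 -m creep '{"slide":[[0,0,0],[0,0,0],[0,0,0],[0,0,0],[0,0,0],[0,0,0],[0,0,0],[0,0,0],[0,0,0],[0,0,0]],"delta_rot":[[0,0,0],[0,0,0],[0,0,0],[0,0,0],[0,0,0],[0,0,0],[0,0,0],[0,0,0],[0,0,0],[0,0,0]],"jaw":[35,25,15,5,5,5,5,5,5,5]}' 30
```

```text
clock: 5.68
tool_pos: [498.4, 205.6, 96.3]
tcp_rot: [[-0.857, -0.515, 0.001], [-0.515, 0.857, -0.001], [-0.0, -0.001, -1.0]]
ft_force: [2.2, -5.2, -1.2]
opening: 9.6
gripper_force: 30.6
```

```bash
python3 -m creep '{"slide":[[0,0,1],[0,0,2],[0,0,3.5],[0,0,6],[0,0,10],[0,0,14],[0,0,14],[0,0,14],[0,0,14]],"delta_rot":[[0,0,0],[0,0,0],[0,0,0],[0,0,0],[0,0,0],[0,0,0],[0,0,0],[0,0,0],[0,0,0]],"jaw":[5,5,5,5,5,5,5,5,5]}'
```

```text
clock: 6.8
tool_pos: [497.2, 206.0, 234.7]
tcp_rot: [[-0.857, -0.515, -0.003], [-0.515, 0.857, -0.0], [0.003, 0.002, -1.0]]
ft_force: [0.2, -0.1, -1.5]
opening: 9.6
gripper_force: 30.5
```

```bash
python3 -m creep '{"slide":[[1,-4,0],[2,-8,0],[3,-12,0],[4,-17,0],[5,-22,0],[6,-27,0],[7,-31,0],[8,-34,0],[8.1,-34.7,0],[8.1,-34.7,0],[8.1,-34.7,0],[8.1,-34.7,0],[8.1,-34.7,0]],"delta_rot":[[0,0,-0.12],[0,0,-0.24],[0,0,-0.38],[0,0,-0.53],[0,0,-0.68],[0,0,-0.83],[0,0,-0.98],[0,0,-1.13],[0,0,-1.25],[0,0,-1.309],[0,0,-1.309],[0,0,-1.309],[0,0,-1.309]],"jaw":[5,5,5,5,5,5,5,5,5,5,5,5,5]}'
python3 - <<'E'
from h import *
o=np.zeros((500,800,3),np.uint8)
S=env.get_state();T=S['tool_pos'];print(T,np.degrees(np.arctan2(S['tcp_rot'][1,1],S['tcp_rot'][0,1])))
for j,(n,x,y) in enumerate((('top',425,225),('side',330,240))):
    c=look(n);k=5;v=cv2.resize(c['img'][y:y+100,x:x+80,::-1],(400,500),interpolation=cv2.INTER_CUBIC)
    v=np.clip(v*1.6,0,255).astype(np.uint8)
    for d,col in((88,(0,0,255)),(82,(0,0,255)),(58,(0,255,0)),(30,(0,255,0)),(26,(255,255,0))):
        for t in np.linspace(0,6.28,30):
            r=15 if d>26 else 15
            u=((proj(c,(T[0]+r*np.cos(t),T[1]+r*np.sin(t),T[2]-d))-[x,y]+.5)*k); cv2.circle(v,(int(u[0]),int(u[1])),1,col,-1)
    o[:,400*j:400*j+400]=v
cv2.imwrite('pics/held.png',o)
E
```

```text
clock: 8.43
tool_pos: [579.1, -140.8, 236.0]
tcp_rot: [[-0.72, 0.694, -0.0], [0.694, 0.72, 0.0], [0.001, -0.0, -1.0]]
ft_force: [-0.4, 0.6, -0.8]
opening: 9.1
gripper_force: 30.5
[ 579.07772067 -140.77027292  236.02137338] 46.04768697868549
```

View pics/held.png

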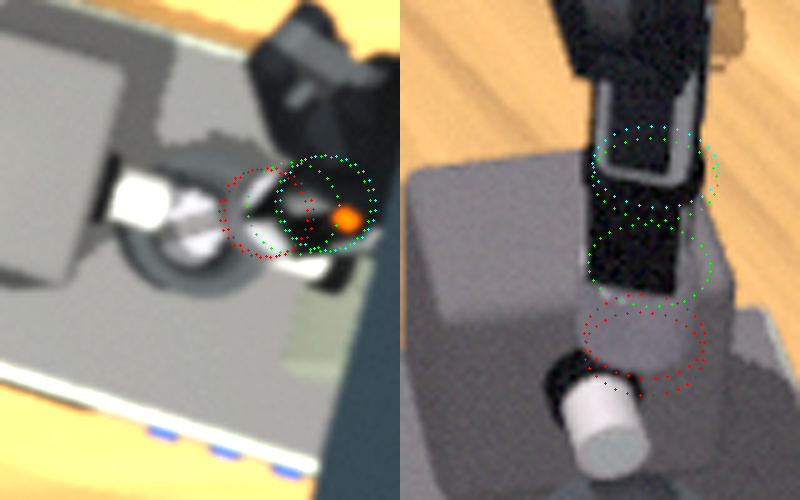

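The side crop shows the held cell displaced from the nominal model by about (−12,−18) zoomed px: the journal spans columns 578–690 and its bottom is at about 372, against 392 predicted. I'll work out what that means horizontally and take one clean zoom.

```bash
python3 - <<'E'
from h import *
o=np.zeros((480,800,3),np.uint8)
T=env.get_state()['tool_pos']
for j,(n,x,y) in enumerate((('top',462,250),('side',436-90,262))):
    c=look(n);k=10 if j==0 else 8;w,h=int(400/k),int(480/k)
    if j==0:y=244
    v=cv2.resize(c['img'][y:y+h,x:x+w,::-1],(w*k,h*k),interpolation=cv2.INTER_CUBIC)
    o[:,400*j:400*j+400]=np.clip(v*2.0,0,255).astype(np.uint8)[:480,:400]
    p=lambda dx,dy,d:proj(c,(T[0]+dx,T[1]+dy,T[2]-d))
    J=np.c_[p(1,0,82)-p(0,0,82),p(0,1,82)-p(0,0,82)]
    print(n,'off',x,y,'k',k,'J',J.round(3).tolist(),'journal bottom c',((p(0,0,82)-[x,y]+.5)*k).round(),'journal top c',((p(0,0,58)-[x,y]+.5)*k).round(),'disc top',((p(0,0,26)-[x,y]+.5)*k).round(),'rpx',15*k*c['fx']/ (np.array(c['R'])@(T-[0,0,82])+np.array(c['t']).ravel())[2])
    if j: print(np.linalg.solve(J,[-2.4,-3.6]))
cv2.imwrite('pics/held2.png',o)
E
```

```text
top off 462 244 k 10 J [[-0.027, -0.593], [-0.594, 0.005]] journal bottom c [169. 234.] journal top c [218. 227.] disc top [287. 215.] rpx 89.11571361004576
side off 346 262 k 8 J [[0.681, -0.418], [-0.26, -0.491]] journal bottom c [264. 361.] journal top c [272. 247.] disc top [282.  89.] rpx 95.62440334500121
[0.73614679 6.94325103]
```

View pics/held2.png

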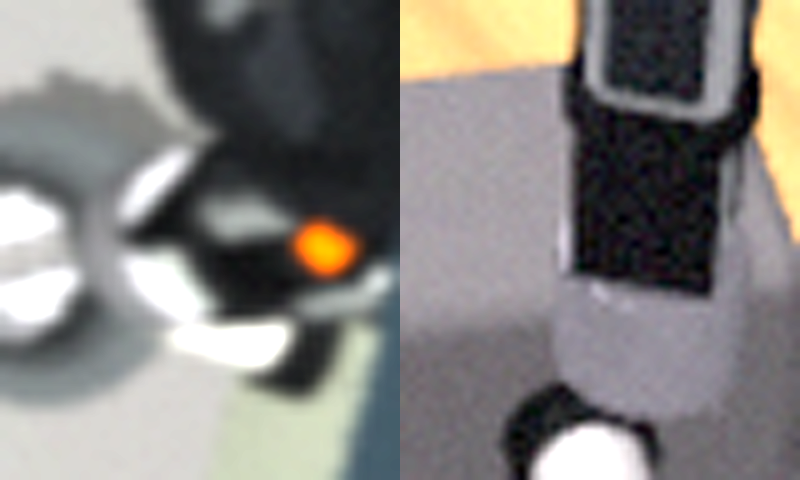

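Displacement of the cell from the TCP: the side view gives about (−1.1,+3.4) mm (journal spans columns 553–742, bottom at 417), and the top view gives (−2,0). Both point along the bar, so the cell sits about 2.3 mm off along it. Relative to the tester I need about (+1.5,−1.9) mm, then I go down to just above the rim.

```bash
python3 -m creep '{"slide":[[0.15,-0.19,-2],[0.15,-0.19,-4],[0.15,-0.19,-5.5],[0.15,-0.19,-6.5],[0.15,-0.19,-7.1],[0.15,-0.19,-7.4],[0.15,-0.19,-7.4],[0.15,-0.19,-7.4],[0.15,-0.19,-7.4],[0.15,-0.19,-7.4]],"delta_rot":[[0,0,0],[0,0,0],[0,0,0],[0,0,0],[0,0,0],[0,0,0],[0,0,0],[0,0,0],[0,0,0],[0,0,0]],"jaw":[5,5,5,5,5,5,5,5,5,5]}'
```

```text
clock: 9.88
tool_pos: [580.8, -143.0, 162.5]
tcp_rot: [[-0.719, 0.695, 0.0], [0.695, 0.719, -0.0], [-0.0, 0.0, -1.0]]
ft_force: [1.2, 0.0, -1.2]
opening: 9.3
gripper_force: 30.6
```

```bash
python3 -m creep '{"slide":[[0,0,-0.1],[0,0,-0.2],[0,0,-0.3],[0,0,-0.4],[0,0,-0.5],[0,0,-0.6],[0,0,-0.6],[0,0,-0.6]],"delta_rot":[[0,0,0],[0,0,0],[0,0,0],[0,0,0],[0,0,0],[0,0,0],[0,0,0],[0,0,0]],"jaw":[5,5,5,5,5,5,5,5]}'
```

```text
clock: 10.88
tool_pos: [580.7, -142.9, 156.3]
tcp_rot: [[-0.719, 0.695, 0.0], [0.695, 0.719, 0.0], [-0.0, 0.0, -1.0]]
ft_force: [0.9, -0.3, -1.1]
opening: 9.4
gripper_force: 30.6
```

```bash
python3 -m creep '{"slide":[[0,0,-0.08],[0,0,-0.16],[0,0,-0.24],[0,0,-0.32],[0,0,-0.32]],"delta_rot":[[0,0,0],[0,0,0],[0,0,0],[0,0,0],[0,0,0]],"jaw":[5,5,5,5,5]}'
```

```text
clock: 11.5
tool_pos: [580.6, -142.9, 153.0]
tcp_rot: [[-0.719, 0.695, -0.0], [0.695, 0.719, 0.0], [0.0, -0.0, -1.0]]
ft_force: [0.4, -0.2, -0.5]
opening: 9.5
gripper_force: 30.6
```

```bash
python3 -m creep '{"slide":[[0,0,-0.06],[0,0,-0.12],[0,0,-0.18],[0,0,-0.24],[0,0,-0.24]],"delta_rot":[[0,0,0],[0,0,0],[0,0,0],[0,0,0],[0,0,0]],"jaw":[5,5,5,5,5]}'
```

```text
clock: 12.12
tool_pos: [580.7, -142.9, 150.6]
tcp_rot: [[-0.719, 0.695, -0.0], [0.695, 0.719, 0.0], [0.0, -0.0, -1.0]]
ft_force: [0.6, 1.2, -0.7]
opening: 9.4
gripper_force: 30.6
```

```bash
python3 -m creep '{"slide":[[0,0,-0.1],[0,0,-0.2],[0,0,-0.3],[0,0,-0.4],[0,0,-0.5],[0,0,-0.6],[0,0,-0.7],[0,0,-0.7]],"delta_rot":[[0,0,0],[0,0,0],[0,0,0],[0,0,0],[0,0,0],[0,0,0],[0,0,0],[0,0,0]],"jaw":[5,5,5,5,5,5,5,5]}'
```

```text
clock: 13.12
tool_pos: [580.6, -142.9, 143.6]
tcp_rot: [[-0.719, 0.695, -0.0], [0.695, 0.719, 0.0], [0.0, -0.0, -1.0]]
ft_force: [0.4, 0.1, -0.9]
opening: 9.4
gripper_force: 30.6
```

```bash
python3 -m creep '{"slide":[[0,0,-0.05],[0,0,-0.1],[0,0,-0.15],[0,0,-0.18],[0,0,-0.18]],"delta_rot":[[0,0,0],[0,0,0],[0,0,0],[0,0,0],[0,0,0]],"jaw":[5,5,5,5,5]}'
```

```text
clock: 13.75
tool_pos: [580.7, -142.9, 141.9]
tcp_rot: [[-0.719, 0.695, -0.0], [0.695, 0.719, 0.0], [0.0, -0.0, -1.0]]
ft_force: [-0.2, 0.1, -1.2]
opening: 9.4
gripper_force: 30.6
```

```bash
python3 -m creep '{"slide":[[0,0,-0.03],[0,0,-0.06],[0,0,-0.06]],"delta_rot":[[0,0,0],[0,0,0],[0,0,0]],"jaw":[5,5,5]}'; python3 -m creep '{"slide":[[0,0,-0.03],[0,0,-0.05],[0,0,-0.05]],"delta_rot":[[0,0,0],[0,0,0],[0,0,0]],"jaw":[5,5,5]}'
```

```text
clock: 14.12
tool_pos: [580.7, -142.9, 141.2]
tcp_rot: [[-0.719, 0.695, -0.0], [0.695, 0.719, 0.0], [0.0, -0.0, -1.0]]
ft_force: [0.2, -0.6, -1.3]
opening: 9.6
gripper_force: 30.6
clock: 14.5
tool_pos: [580.8, -143.0, 141.1]
tcp_rot: [[-0.719, 0.695, 0.0], [0.695, 0.719, -0.0], [-0.0, 0.0, -1.0]]
ft_force: [-1.0, -1.0, 0.8]
opening: 9.7
gripper_force: 30.8
```

```bash
python3 -m creep '{"slide":[[0,0,-0.03],[-0.01,-0.005,-0.03],[-0.02,-0.01,-0.03],[-0.03,-0.02,-0.03],[-0.03,-0.02,-0.03]],"delta_rot":[[0,0,0],[0,0,-0.04],[0,0,-0.08],[0,0,-0.12],[0,0,-0.12]],"jaw":[5,5,5,5,5]}'
```

```text
clock: 15.12
tool_pos: [580.7, -143.4, 140.9]
tcp_rot: [[-0.631, 0.775, 0.001], [0.775, 0.631, -0.001], [-0.001, 0.0, -1.0]]
ft_force: [-1.0, 0.1, 1.9]
opening: 9.4
gripper_force: 31.0
```

```bash
python3 -m creep '{"slide":[[-0.01,-0.01,-0.02],[-0.02,-0.01,-0.02],[-0.03,-0.02,-0.02],[-0.03,-0.02,-0.02]],"delta_rot":[[0,0,-0.035],[0,0,-0.07],[0,0,-0.1],[0,0,-0.1]],"jaw":[5,5,5,5]}'; python3 -m creep '{"slide":[[-0.01,0,0],[-0.02,-0.01,0],[-0.02,-0.01,0]],"delta_rot":[[0,0,-0.03],[0,0,-0.06],[0,0,-0.06]],"jaw":[5,5,5]}'
```

```text
clock: 15.62
tool_pos: [580.4, -143.5, 140.6]
tcp_rot: [[-0.55, 0.835, 0.001], [0.835, 0.55, -0.0], [-0.001, 0.001, -1.0]]
ft_force: [0.2, -0.7, 4.8]
opening: 9.5
gripper_force: 31.3
clock: 16.0
tool_pos: [580.1, -143.5, 140.4]
tcp_rot: [[-0.499, 0.867, 0.001], [0.867, 0.499, -0.0], [-0.0, 0.0, -1.0]]
ft_force: [1.0, -1.0, 4.5]
opening: 9.4
gripper_force: 31.3
```

```bash
python3 -m creep '{"slide":[[-0.01,0,0],[-0.01,0,0]],"delta_rot":[[0,0,-0.03],[0,0,-0.05]],"jaw":[5,5]}'; python3 -m creep '{"slide":[[-0.01,0,0],[-0.01,0,0]],"delta_rot":[[0,0,-0.03],[0,0,-0.05]],"jaw":[5,5]}'
```

```text
clock: 16.25
tool_pos: [579.9, -143.4, 140.3]
tcp_rot: [[-0.454, 0.891, 0.0], [0.891, 0.454, -0.0], [-0.0, 0.0, -1.0]]
ft_force: [1.7, -1.2, 3.5]
opening: 9.5
gripper_force: 31.2
clock: 16.5
tool_pos: [579.6, -143.3, 140.0]
tcp_rot: [[-0.409, 0.912, -0.0], [0.912, 0.409, 0.0], [0.0, -0.0, -1.0]]
ft_force: [2.4, -0.1, 1.9]
opening: 9.4
gripper_force: 31.0
```

```bash
python3 -m creep '{"slide":[[-0.01,0,0],[-0.01,0,0]],"delta_rot":[[0,0,-0.03],[0,0,-0.05]],"jaw":[5,5]}'
```

```text
clock: 16.75
tool_pos: [579.3, -143.2, 139.9]
tcp_rot: [[-0.363, 0.932, -0.001], [0.932, 0.363, 0.0], [0.001, -0.001, -1.0]]
ft_force: [1.6, 0.3, 0.9]
opening: 9.6
gripper_force: 30.9
```

The vertical force is dropping away near 39–45° counter-clockwise, so the tang is reaching the lips. I'll press down lightly.

```bash
python3 -m creep '{"slide":[[0,0,-0.03],[0,0,-0.06],[0,0,-0.06]],"delta_rot":[[0,0,0],[0,0,0],[0,0,0]],"jaw":[5,5,5]}'
```

```text
clock: 17.12
tool_pos: [579.5, -143.2, 139.6]
tcp_rot: [[-0.364, 0.931, -0.0], [0.931, 0.364, 0.0], [0.001, -0.0, -1.0]]
ft_force: [1.5, 1.0, 1.7]
opening: 9.6
gripper_force: 30.9
```

```bash
python3 -m creep '{"slide":[[0,0,-0.03],[0,0,-0.06],[0,0,-0.06]],"delta_rot":[[0,0,0],[0,0,0],[0,0,0]],"jaw":[5,5,5]}'; python3 - <<'E'
from h import *
S=env.get_state();print(S['ft_torque'],S['ft_force'])
E
```

```text
clock: 17.5
tool_pos: [579.8, -143.3, 139.1]
tcp_rot: [[-0.364, 0.931, 0.001], [0.931, 0.364, 0.0], [-0.0, 0.001, -1.0]]
ft_force: [3.5, 0.8, 0.8]
opening: 9.5
gripper_force: 30.8
[ 0.27551737 -0.64255831 -0.08513528] [3.53716159 0.77500824 0.7861997 ]
```

```bash
python3 -m creep '{"slide":[[0.03,0,-0.04],[0.03,0,-0.08],[0.03,0,-0.12],[0.03,0,-0.12]],"delta_rot":[[0,0,0],[0,0,0],[0,0,0],[0,0,0]],"jaw":[5,5,5,5]}'; python3 - <<'E'
from h import *
S=env.get_state();print(S['ft_torque'],S['ft_force'])
E
```

```text
clock: 18.0
tool_pos: [580.1, -143.5, 138.2]
tcp_rot: [[-0.364, 0.931, 0.0], [0.931, 0.364, -0.0], [-0.0, 0.0, -1.0]]
ft_force: [3.0, 0.5, 4.0]
opening: 9.7
gripper_force: 31.3
[ 0.28070175 -0.40586051 -0.12081479] [2.98795277 0.51358678 3.96018042]
```

```bash
python3 -m creep '{"slide":[[0.02,0,0],[0.02,0,0],[0.02,0,0]],"delta_rot":[[0,0,-0.02],[0,0,-0.04],[0,0,-0.04]],"jaw":[5,5,5]}'; python3 - <<'E'
from h import *
S=env.get_state();print(S['ft_torque'],S['ft_force'])
E
```

```text
clock: 18.38
tool_pos: [579.9, -143.4, 137.4]
tcp_rot: [[-0.327, 0.945, -0.0], [0.945, 0.327, 0.0], [0.0, -0.0, -1.0]]
ft_force: [3.4, 0.0, -1.0]
opening: 9.6
gripper_force: 30.5
[ 0.10427948 -0.76689276 -0.1140534 ] [ 3.44272377  0.02820212 -0.99727504]
```

Dropped freely: vertical load is back to zero and z is 137.4. Continuing down (home is at about 135.3).

```bash
python3 -m creep '{"slide":[[0.03,0,-0.05],[0.03,0,-0.1],[0.03,0,-0.1]],"delta_rot":[[0,0,0],[0,0,0],[0,0,0]],"jaw":[5,5,5]}'; python3 - <<'E'
from h import *
S=env.get_state();print(S['ft_torque'],S['ft_force'])
E
```

```text
clock: 18.75
tool_pos: [580.1, -143.3, 136.6]
tcp_rot: [[-0.327, 0.945, -0.001], [0.945, 0.327, 0.0], [0.001, -0.001, -1.0]]
ft_force: [2.3, -0.3, -1.0]
opening: 9.5
gripper_force: 30.5
[ 0.11782785 -0.47859654 -0.06507854] [ 2.30120823 -0.26605816 -0.96375564]
```

```bash
python3 -m creep '{"slide":[[0.02,0,-0.05],[0.02,0,-0.1],[0.02,0,-0.1]],"delta_rot":[[0,0,0],[0,0,0],[0,0,0]],"jaw":[5,5,5]}'; python3 -m creep '{"slide":[[0,0,-0.04],[0,0,-0.06],[0,0,-0.06]],"delta_rot":[[0,0,0],[0,0,0],[0,0,0]],"jaw":[5,5,5]}'; python3 - <<'E'
from h import *
S=env.get_state();print(S['ft_torque'],S['ft_force'])
E
```

```text
clock: 19.12
tool_pos: [580.3, -143.4, 135.7]
tcp_rot: [[-0.327, 0.945, -0.001], [0.945, 0.327, 0.0], [0.0, -0.001, -1.0]]
ft_force: [1.0, 1.0, -1.4]
opening: 9.3
gripper_force: 30.6
clock: 19.5
tool_pos: [580.4, -143.4, 135.2]
tcp_rot: [[-0.327, 0.945, -0.001], [0.945, 0.327, 0.0], [0.0, -0.001, -1.0]]
ft_force: [-0.2, -0.1, 0.4]
opening: 9.6
gripper_force: 30.7
[-0.01013457  0.07473109 -0.00653269] [-0.19031765 -0.08420518  0.35686503]
```

It is home at 135.2 with no lateral load. I'll firm the grip and turn clockwise gently, following the offset.

```bash
python3 -m creep '{"slide":[[0,0,0],[0,0,0],[-0.01,0,0],[-0.01,0,0],[-0.02,0,0],[-0.02,-0.01,0],[-0.03,-0.01,0],[-0.03,-0.01,0],[-0.04,-0.01,0],[-0.04,-0.01,0]],"delta_rot":[[0,0,0],[0,0,0],[0,0,-0.04],[0,0,-0.08],[0,0,-0.12],[0,0,-0.16],[0,0,-0.2],[0,0,-0.24],[0,0,-0.28],[0,0,-0.28]],"jaw":[5,5,5,5,5,5,5,5,5,5]}' 60; python3 - <<'E'
from h import *
S=env.get_state();print(S['ft_torque'],S['ft_force'],np.degrees(np.arctan2(S['tcp_rot'][1,1],S['tcp_rot'][0,1])))
E
```

```text
clock: 20.75
tool_pos: [580.1, -143.5, 135.3]
tcp_rot: [[-0.054, 0.999, -0.0], [0.999, 0.054, -0.0], [-0.0, -0.0, -1.0]]
ft_force: [-0.9, -0.4, 0.6]
opening: 8.9
gripper_force: 62.1
[-0.00091028  0.1267103   0.12874174] [-0.92934558 -0.37158885  0.62775235] 3.090922639556412
```

```bash
python3 -m creep '{"slide":[[-0.01,0,0],[-0.02,0,0],[-0.03,0,0],[-0.03,0,0],[-0.04,0,0],[-0.05,0,0],[-0.06,0.01,0],[-0.06,0.01,0]],"delta_rot":[[0,0,-0.04],[0,0,-0.08],[0,0,-0.12],[0,0,-0.16],[0,0,-0.2],[0,0,-0.24],[0,0,-0.28],[0,0,-0.28]],"jaw":[5,5,5,5,5,5,5,5]}'; python3 - <<'E'
from h import *
S=env.get_state();print(S['ft_torque'],S['ft_force'],np.degrees(np.arctan2(S['tcp_rot'][1,1],S['tcp_rot'][0,1])))
E
```

```text
clock: 21.75
tool_pos: [579.7, -143.5, 135.3]
tcp_rot: [[0.224, 0.975, 0.0], [0.975, -0.224, -0.0], [-0.0, 0.0, -1.0]]
ft_force: [-0.6, 0.2, -0.4]
opening: 8.9
gripper_force: 62.0
[-0.08532728 -0.02178716  0.19502657] [-0.57049342  0.24525785 -0.38848112] -12.93598382746554
```

```bash
python3 -m creep '{"slide":[[0,0,0],[-0.01,0,0],[-0.01,0,0]],"delta_rot":[[0,0,-0.025],[0,0,-0.05],[0,0,-0.05]],"jaw":[5,5,5]}'; python3 - <<'E'
from h import *
S=env.get_state();print(S['ft_torque'],S['ft_force'],np.degrees(np.arctan2(S['tcp_rot'][1,1],S['tcp_rot'][0,1])))
E
```

```text
clock: 22.12
tool_pos: [579.5, -143.5, 135.3]
tcp_rot: [[0.274, 0.962, 0.0], [0.962, -0.274, -0.0], [-0.0, 0.0, -1.0]]
ft_force: [0.5, -0.1, -0.3]
opening: 9.0
gripper_force: 62.0
[-0.18311655 -0.08727479  0.13508062] [ 0.5121096  -0.08295546 -0.34702581] -15.8767042048453
```

```bash
cat > t.py <<'E'
from h import *
S=env.get_state();print(S['ft_torque'],S['ft_force'],np.degrees(np.arctan2(S['tcp_rot'][1,1],S['tcp_rot'][0,1])))
E
for i in 1; do python3 -m creep '{"slide":[[0,0,0],[0,0,0]],"delta_rot":[[0,0,-0.02],[0,0,-0.02]],"jaw":[5,5]}' >/dev/null; python3 t.py; done
```

```text
[-0.23561385 -0.16573946  0.1316296 ] [ 0.06123362 -0.61464074 -0.53566106] -17.031740887747787
```

```bash
python3 -m creep '{"slide":[[0,0,0],[0,0,0]],"delta_rot":[[0,0,-0.02],[0,0,-0.02]],"jaw":[5,5]}' >/dev/null; python3 t.py
```

```text
[-0.22451096 -0.13095242  0.19470114] [ 0.29887987 -1.54164289 -0.09416719] -18.177556639518325
```

```bash
python3 -m creep '{"slide":[[0,0,0],[0,0,0]],"delta_rot":[[0,0,-0.02],[0,0,-0.02]],"jaw":[5,5]}' >/dev/null; python3 t.py
```

```text
[-0.23424645 -0.15865504  0.19132244] [ 0.56856539 -1.47122527 -0.44946773] -19.324488735473594
```

```bash
python3 -m creep '{"slide":[[0,0,0],[0,0,0]],"delta_rot":[[0,0,-0.02],[0,0,-0.02]],"jaw":[5,5]}' >/dev/null; python3 t.py
```

```text
[-0.28488322 -0.10791306  0.2207048 ] [ 0.66533838 -1.28886853 -0.38563529] -20.462880927197304
```

```bash
python3 -m creep '{"slide":[[0,0,0],[0,0,0]],"delta_rot":[[0,0,-0.02],[0,0,-0.02]],"jaw":[5,5]}' >/dev/null; python3 t.py
```

```text
[-0.29030016 -0.07250368  0.35669198] [-0.32884016 -1.17611026  0.36116363] -21.595545325457927
```

```bash
python3 -m creep '{"slide":[[0,0,0],[0,0,0]],"delta_rot":[[0,0,-0.02],[0,0,-0.02]],"jaw":[5,5]}' >/dev/null; python3 t.py
```

```text
[-0.27411515 -0.03234846  0.5113839 ] [ 0.26509128 -0.27240809 -0.19429083] -22.736840459601016
```

The torque rose from 0.22 to 0.51 N m over 2°, so the seat is on its stop. I'll relax the twist, then release and rise.

```bash
python3 -m creep '{"slide":[[0,0,0],[0,0,0],[0,0,0],[0,0,0],[0,0,0],[0,0,0],[0,0,0]],"delta_rot":[[0,0,0.02],[0,0,0.03],[0,0,0.03],[0,0,0.03],[0,0,0.03],[0,0,0.03],[0,0,0.03]],"jaw":[5,5,15,25,40,40,40]}' 20; python3 t.py
python3 -m creep '{"slide":[[0,0,0.5],[0,0,1.5],[0,0,3],[0,0,6],[0,0,10],[0,0,14],[-2,8,17],[-4,14,17],[-6,20,17],[-6,20,17],[-6,20,17]],"delta_rot":[[0,0,0],[0,0,0],[0,0,0],[0,0,0],[0,0,0],[0,0,0],[0,0,0],[0,0,0],[0,0,0],[0,0,0],[0,0,0]],"jaw":[40,40,40,40,40,40,40,40,40,40,40]}'
python3 - <<'E'
from h import *
o=np.zeros((480,800,3),np.uint8);A=(579,-141)
for j,(n,x,y) in enumerate((('top',440,240),('side',342,285))):
    c=look(n);k=8;w,h=50,60
    v=cv2.resize(c['img'][y:y+h,x:x+w,::-1],(w*k,h*k),interpolation=cv2.INTER_CUBIC)
    v=np.clip(v*1.8,0,255).astype(np.uint8)
    a=-.31;e=lambda p,q,z:(A[0]+np.cos(a)*p-np.sin(a)*q,A[1]+np.sin(a)*p+np.cos(a)*q,z)
    pts=[e(p*5,q*13,141) for p in(-1,1) for q in np.linspace(-1,1,15)]+[e(15*np.cos(t),15*np.sin(t),109) for t in np.linspace(0,6.28,40)]
    for i,q in enumerate(pts):
        u=(proj(c,q)-[x,y]+.5)*k; cv2.circle(v,(int(u[0]),int(u[1])),1,(0,0,255) if i<30 else (0,255,0),-1)
    o[:,400*j:400*j+400]=v
cv2.imwrite('pics/end.png',o)
E
```

```text
clock: 24.5
tool_pos: [579.5, -143.4, 135.3]
tcp_rot: [[0.359, 0.933, -0.0], [0.933, -0.359, 0.0], [0.0, -0.0, -1.0]]
ft_force: [0.2, -0.1, -0.5]
opening: 34.3
gripper_force: 0.0
[-0.06846155  0.01953186  0.00425393] [ 0.23277303 -0.12647485 -0.54466369] -21.034782348504677
clock: 25.88
tool_pos: [519.1, 58.0, 306.7]
tcp_rot: [[0.356, 0.934, 0.002], [0.935, -0.356, -0.0], [0.0, 0.002, -1.0]]
ft_force: [0.1, -0.3, -0.0]
opening: 34.0
gripper_force: 0.0
```

View pics/end.png

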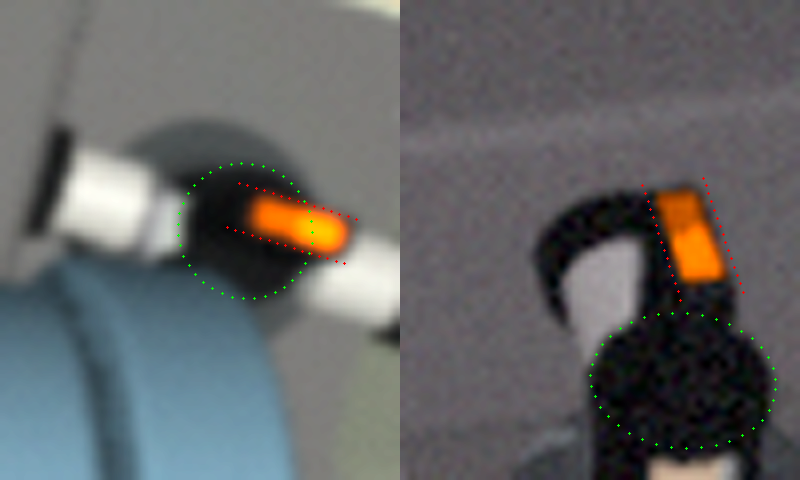

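The amber pad is centred at (300,224) in the top crop, parallel to the barrels. In the side crop the disc and pad match the model drawn at home height. The arm is well clear, so I'm handing in.

```bash
python3 -c "
from workcell import env
print(env.hand_in())"
```

```text
the job is handed in; nothing more can be done
None
```

The job is handed in: the amber cell is home in the collar, turned clockwise to its stop with its faces square to the light path by the cameras, and released, but hand-in returned no verdict.

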